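# Nudge the caliper backing plate onto its locating pins

## Task

On the plywood board, nudge the loose steel plate sideways with the fingers, off its wooden packing strip, until its two holes drop over the two locating pins and it lies flat on the board; the straight fence is there to line it up. Only push it: do not pick it up, and leave the other things where they are.

Things in the scene. Friction and masses are not known exactly. Their poses are not given: they have to be found in the camera images.
- fixture: Fixed plywood board (mm: 310 x 380, 18 thick) with two pins, a packing strip and a fence. Origin on its underside (table height) midway between the pins; z up; board spans x -110 to 200, y -205 to 175. The plate's way home is +y. Bare board round the pins (top z 18) is the plate's seat. At about x 128, y 105 a toggle clamp, 105 high, holds a brake caliper (not used)
- plate: Loose steel plate, mm: 120 (x) x 96 (y) x 8 thick, 0.6 kg, two through holes of 14 dia. at x -38 and +38, y -16. Origin: centre of underside, z up. Starts flat on the strip, up to 0.15 rad askew to the board, its +x edge some 10 to 30 off the fence. Pushed in +y it rides on the pin tops, tips its +y edge down by up to 0.2 rad, then drops flat over the pins, wholly below the strip's top
- pin_near (a point): Top centre of the pin away from the fence, at x -38, y 0, z 28 in the board's frame (mm). Steel, 10 dia., stands 10 above the board; its top 3.5 taper to 5 dia.
- pin_far (a point): Top centre of the like pin next to the fence, at x +38, y 0, z 28 in the board's frame (mm)
- plate_hole0 (a point): Centre, in the plate's top face, of the hole at the plate's -x end (away from the fence); goes over pin_near
- plate_hole1 (a point): Centre, in the plate's top face, of the hole at the plate's +x end (fence side); goes over pin_far
- fence (a point): Middle of the fence's inner face, at its top edge. Straight fixed steel bar, inner face at x 60 in the board's frame, from y -190 to 100, 12 thick, top at z 40 (mm). With the plate's +x edge square against it the holes are in line with the pins
- strip (a point): Centre of the flat top of the fixed dark wooden packing strip on which the plate starts: x -100 to 60, y -190 to -34, top at z 29 in the board's frame (11 above the board; mm)
- tread_block: Bystander: a grey ribbed rubber pedal tread block 60 x 32 x 21, on the board near the end that the plate travels towards
- valve_tool: Bystander: a small brass valve tool, 78 long, on the board beyond the fence
- cup: Bystander: a white ceramic cup 72 wide, 60 high, holding cone nuts, on the board beyond the fence; origin at its base centre (sizes in mm)
- tyre_lever: Bystander: a green plastic tyre lever about 130 long, on the table
- spanner: Bystander: a steel spanner 150 long, on the table
- patch_tin: Bystander: a round metal patch tin, 60 wide, 45 high, on the table
- hub_axle: Bystander: a steel hub axle 130 long, lying on the table
Not all that is in view belongs to the job. What is meant by the plate is not orange, and is the larger of those in its own colour.

How it is judged:
By the outcome, as a careful person would: the job done as asked, in the order asked, and still so for the second after the job is handed in, with the robot touching nothing.
It also fails if it takes over 48 s, if anything falls off the work surface, if the arm or the gripper's body presses on something with over 40 N, if the wrist force passes 120 N, or if a joint passes its speed limit or range.

## Robot

A 7-joint arm with a two-finger parallel gripper is mounted at the origin on the work surface. World frame = base frame: x ahead of the robot, y to its left, z up, the work surface at z = 0. Lengths are in m, angles in rad, forces in N, time in s.
With the tool pointing down it reaches from about 0.425 to 0.875 m from the base axis. Payload 4.7 kg.
Tool frame: the origin (TCP) lies midway between the tips of the shut fingers; the grasp point (between the pads) lies 19 mm behind it (ctrl.grip_point_offset is the distance from the TCP to the grasp point, in m); z points along the fingers, y is the line along which they close (so a half turn about z gives the same grasp; the last joint's range is limited). The gripper opens to 87 mm and grips with 3 to 60 N. Pads are 19 mm wide; open, the fingers measure 117 mm over their backs; the gripper's body (75 mm by 190 mm) begins 51 mm behind the grasp point.
Start: joints at [1.179, 0.321, -0.07, 1.45, 0.023, 1.371, -0.057], TCP at [0.257, -0.597, 0.223] pointing down, gripper open.
Joint ranges: [-2.86, 2.86], [-0.3, 2.09], [-1.38, 1.24], [0.06, 2.45], [-1.56, 4.7], [0.09, 2.05], [-2.69, 2.69]. Speed limits (rad/s): [2.57, 2.57, 3.14, 3.14, 3.14, 3.14, 3.14].

## Interface

Orientations are given as a rotation vector (axis times angle).
In Python, from bench import ctrl gives the robot as it stands. The module is installed in compiled form; this text tells all that it offers.
- The arm moves only by the shell command python3 -m handwheel 'ROWS' [OPENING] [FORCE]. ROWS is JSON, a list of rows, each an object of numbers: "x", "y", "z": the shift along the tool's x, y, z in m; "wx", "wy", "wz": the turn, a rotation vector about the tool's x, y, z in degrees. A call has 1 to 10 rows; each row is the pose to reach, as a shift and turn from the pose commanded when the call began, along the tool's axes at that moment; what a row does not reach only later rows make up. A row lasts 1/12 s, in which the tool goes at most 41.7 mm and 7.16 degrees, less where a joint would pass 70% of its speed; a pose out of reach is approached as far as the arm can. A call with a gripper value outside its range is refused whole. OPENING is the finger opening in m, from 0 to 0.087, set as the call begins (- or left out, the last holds). The fingers move at their own pace and stop on an object; FORCE is the grip in N (left out, the last holds). Time passes only in rows, so rows that repeat a pose let the fingers close. It gives the time, the measured TCP pose, the force, the opening and the grip force at its end, in the units of the state.
- ctrl.get_state(): the state, without advancing time (a new reading comes with each control period).
- ctrl.get_image(name): name is "side" or "top" or "wrist"; returns a dict with "image" (400x640x3 uint8, red, green, blue), "K" (3x3 intrinsics, pixels), "world_to_cam" (4x4, takes a point from world to camera coordinates); the wrist camera has in their place "hand_eye" (4x4, takes a point from camera to tool coordinates, whose origin is the TCP and whose axes are the flange's). Camera axes: x right, y down, z forward; pixel columns grow to the right and rows downward; lengths in m; the calibration is good to about 2 mm. The wrist camera is an equidistant fisheye: a pixel r from the principal point sees the ray r / f radians off the axis. A picture is of the moment at which its call begins: read the wrist's pose just before it. There is no depth.
- ctrl.close_job(): hands the job in; it is judged then, once.
The state is a dict: "time": time; "joint_positions": joint angles; "qd": joint speeds; "joint_torque": joint torques, N m; "position": TCP position; "tool_rot": TCP orientation; "ft_force": force on the tool from outside, world axes, zero at the start; "torque": the same for the moment, N m; "grip_width": opening from 0.0 (shut) to 1.0 (fully open); "grip_force": force on a finger pad.
Only numpy, scipy, OpenCV 4.12 (cv2) and the standard library are available. Lean on these libraries where they do the work, as an engineer would, in place of code of your own. Each camera call takes 0.05 s, during which the arm holds its last target. There are 200 camera calls.

## Working session

There is one attempt and no reset: what is moved stays moved. The work goes in short steps, Python scripts to look and compute and a shell command to move; the robot and the scene stay as the last step left them, time stands still between calls to the robot, and variables do not carry over. Pictures are saved under pics/ and viewed, at most 11 in all, crops included, and the job is handed in when it is done.

```bash
mkdir -p pics; cat > h.py <<'E'
import numpy as np,cv2
from bench import ctrl
from scipy.spatial.transform import Rotation as R
def snap(n,f):
    d=ctrl.get_image(n); cv2.imwrite(f'pics/{f}.png',d['image'][:,:,::-1]); np.savez(f'pics/{f}.npz',**d); return d
def ray(d,px):
    p=np.array(px,float); K=d['K']; T=d['world_to_cam']
    v=np.linalg.inv(K)@np.array([p[0],p[1],1]); Rm=T[:3,:3]; return -Rm.T@T[:3,3], Rm.T@v
def onz(d,px,z):
    o,v=ray(d,px); return o+v*(z-o[2])/v[2]
def proj(d,P):
    q=d['world_to_cam']@np.append(P,1); u=d['K']@q[:3]; return u[:2]/u[2]
def load(f): return dict(np.load(f'pics/{f}.npz'))
E
python3 - <<'E'
from h import *
s=ctrl.get_state(); print(s['position'],s['tool_rot'],s['time'],R.from_rotvec(s['tool_rot']).as_matrix().round(3))
a=snap('top','top0');b=snap('side','side0');
for d in(a,b): print(d['K'],d['world_to_cam'].round(3))
cv2.imwrite('pics/both.png',np.vstack([a['image'],b['image']])[:,:,::-1][:, :, :]) 
E
```

```text
[ 0.25632512 -0.59673723  0.2214661 ] [-3.07534584e+00 -6.32751642e-01  7.47274043e-04] 0.0 [[ 0.919  0.395 -0.001]
 [ 0.395 -0.919  0.002]
 [-0.    -0.002 -1.   ]]
[[378.93938915   0.         322.53236732]
 [  0.         378.93938915 201.85484673]
 [  0.           0.           1.        ]] [[ 0.019 -0.999  0.026 -0.018]
 [-0.99  -0.022 -0.137  0.587]
 [ 0.138 -0.023 -0.99   1.207]
 [ 0.     0.     0.     1.   ]]
[[379.57651615   0.         320.41650932]
 [  0.         379.57651615 201.83789712]
 [  0.           0.           1.        ]] [[-0.992 -0.127 -0.007  0.573]
 [-0.072  0.606 -0.792  0.073]
 [ 0.105 -0.785 -0.61   1.108]
 [ 0.     0.     0.     1.   ]]
```

View pics/top0.png

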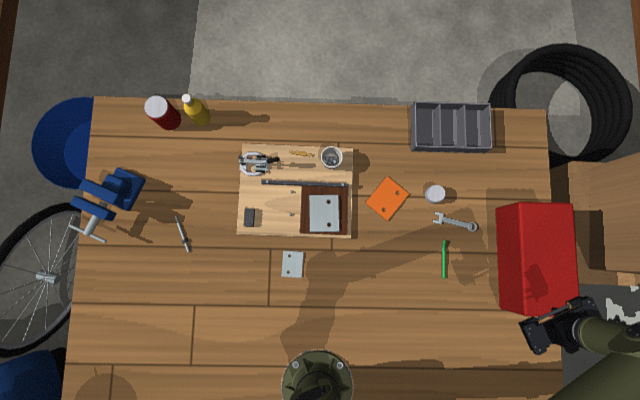

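View pics/side0.png

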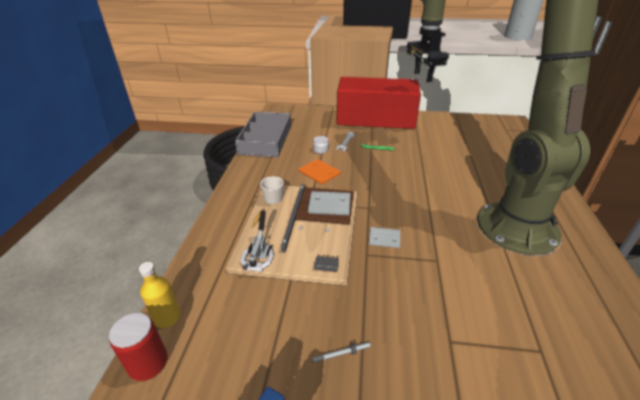

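The top view shows the board at cols 237-355, rows 143-238. The fence is near row 183, the plate near (325,213) on the dark strip, and the pins near (292,192) and (292,214). Board +y points image-left, which is world +y. I'll enlarge and measure.

```bash
python3 - <<'E'
from h import *
a=load('top0'); im=a['image'][:,:,::-1]
cv2.imwrite('pics/c0.png',cv2.resize(im[140:242,230:362],None,fx=6,fy=5.88,interpolation=cv2.INTER_CUBIC)[:600,:800])
for p in [(237,237),(353,239),(355,147),(240,143)]: print('board',p,onz(a,p,.018).round(4))
hsv=cv2.cvtColor(np.ascontiguousarray(im),cv2.COLOR_BGR2HSV)
m=((hsv[...,1]<45)&(hsv[...,2]>120)).astype(np.uint8)
n,l,st,c=cv2.connectedComponentsWithStats(m)
for i in range(1,n):
    x,y,w,h,A=st[i]
    if 270<x<345 and 180<y<280 and A>60:
        ct=max(cv2.findContours((l==i).astype(np.uint8),0,2)[0],key=cv2.contourArea); r=cv2.minAreaRect(ct); print(st[i],r)
        print(np.array([onz(a,p,.037) for p in cv2.boxPoints(r)]).round(4))
E
```

```text
board (237, 237) [0.4674 0.2732 0.018 ]
board (353, 239) [ 0.4685 -0.1095  0.018 ]
board (355, 147) [ 0.7829 -0.1139  0.018 ]
board (240, 143) [0.7866 0.279  0.018 ]
[ 309  195   30   37 1028] ((323.5, 213.0), (36.0, 29.0), 90.0)
[[ 0.6097  0.0395  0.037 ]
 [ 0.612  -0.0566  0.037 ]
 [ 0.4928 -0.0581  0.037 ]
 [ 0.4908  0.0367  0.037 ]]
[281 250  22  28 520] ((291.8235168457031, 263.7940979003906), (20.324573516845703, 26.306901931762695), 4.39870548248291)
[[0.3444 0.124  0.037 ]
 [0.428  0.1203 0.037 ]
 [0.4242 0.0546 0.037 ]
 [0.3406 0.0589 0.037 ]]
```

View pics/c0.png

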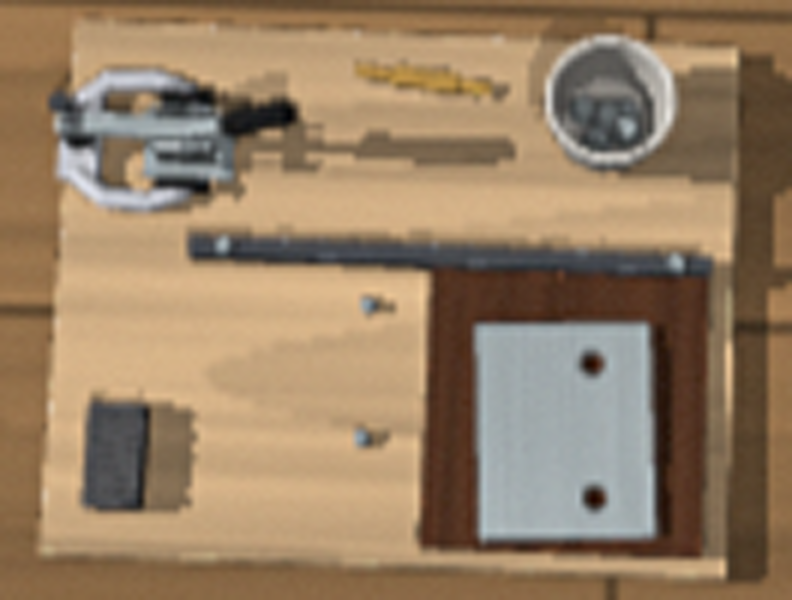

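The enlarged view shows crop-pixel positions: pins (370,305) and (363,437), holes (592,362) and (595,497), plate corners (475,323), (651,321), (657,538), (477,540), and the fence's lower edge from (190,257) to (710,273).

```bash
cat >> h.py <<'E'
def c2p(p): return (230+p[0]/6-.4,140+p[1]/5.88-.4)
def bframe(far,near): # origin xy, angle
    o=(far+near)[:2]/2; x=(far-near)[:2]; return o,np.arctan2(x[1],x[0])
E
python3 - <<'E'
from h import *
a=load('top0')
W=lambda p,z:onz(a,c2p(p),z)
far=W((369,305),.028);near=W((362,437),.028); print('pins',far,near,np.linalg.norm(far-near)); o,t=bframe(far,near);print(o,np.degrees(t))
f1,f2=W((190,257),.04),W((710,273),.04); d=f1-f2; tf=np.arctan2(d[1],d[0])-np.pi/2; print('fence',f1,f2,np.linalg.norm(d),np.degrees(tf))
bl=[W(p,.018) for p in [(38,553),(725,577),(738,47),(75,22)]]
print('board',np.round(bl,4)); print([np.degrees(np.arctan2(*(bl[i]-bl[j])[1::-1])) for i,j in((0,1),(3,2),(2,1),(3,0))])
t=tf; C=np.array([[np.cos(t),np.sin(t)],[-np.sin(t),np.cos(t)]])
B=lambda P:(C@(P[:2]-o)*1000).round(1)
for n,p,z in[('far',(369,305),.028),('near',(362,437),.028),('f1',(190,257),.04),('f2',(710,273),.04),('h1',(592,362),.037),('h0',(595,497),.037)]+[('pc',p,.037) for p in((475,323),(651,321),(657,538),(477,540))]+[('bd',p,.018) for p in [(38,553),(725,577),(738,47),(75,22)]]+[('tread',p,.021+.018) for p in((92,402),(148,402),(140,508),(83,508))]: print(n,W(p,z).round(4),B(W(p,z)))
E
```

```text
pins [0.62168004 0.09950618 0.028     ] [0.54643206 0.10107406 0.028     ] 0.07526431671658926
[0.58405605 0.10029012] -1.1936556807512357
fence [0.64472606 0.19795221 0.04      ] [ 0.64238515 -0.08897603  0.04      ] 0.28693779159723837 -0.46743886241049903
board [[ 0.4783  0.2773  0.018 ]
 [ 0.4725 -0.101   0.018 ]
 [ 0.7806 -0.1057  0.018 ]
 [ 0.7856  0.2718  0.018 ]]
[np.float64(89.12009029095212), np.float64(89.24748064299042), np.float64(-0.8782263065804559), np.float64(-1.0240114212397515)]
far [0.6217 0.0995 0.028 ] [37.6 -0.5]
near [0.5464 0.1011 0.028 ] [-37.6   0.5]
f1 [0.6447 0.198  0.04  ] [59.9 98.2]
f2 [ 0.6424 -0.089   0.04  ] [  59.9 -188.8]
h1 [ 0.5906 -0.0246  0.037 ] [   7.6 -124.9]
h0 [ 0.5146 -0.0275  0.037 ] [ -68.4 -128.4]
pc [0.6113 0.0403 0.037 ] [ 27.7 -59.8]
pc [ 0.6147 -0.0568  0.037 ] [  31.9 -156.9]
pc [ 0.4925 -0.0618  0.037 ] [ -90.2 -162.8]
pc [0.4894 0.0363 0.037 ] [-94.1 -64.8]
bd [0.4783 0.2773 0.018 ] [-107.2  176.1]
bd [ 0.4725 -0.101   0.018 ] [-109.9 -202.2]
bd [ 0.7806 -0.1057  0.018 ] [ 198.3 -204.4]
bd [0.7856 0.2718 0.018 ] [200.1 173.1]
tread [0.5617 0.248  0.039 ] [-23.6 147.5]
tread [0.5623 0.2176 0.039 ] [-22.7 117.1]
tread [0.5032 0.2193 0.039 ] [-81.8 118.3]
tread [0.5026 0.25   0.039 ] [-82.7 149.1]
```

```bash
cat >> h.py <<'E'
O=np.array([.584,.1003]); TH=np.radians(-.85)
C=np.array([[np.cos(TH),np.sin(TH)],[-np.sin(TH),np.cos(TH)]])
def go(bx,by,z): # mm board, mm world z -> tool deltas
    s=ctrl.get_state(); M=R.from_rotvec(s['tool_rot']); p=s['position']
    tgt=np.append(O+C.T@np.array([bx,by])/1e3,z/1e3)
    G=np.array([[-np.sin(TH),np.cos(TH),0],[np.cos(TH),np.sin(TH),0],[0,0,-1]]).T
    print('board now',(C@(p[:2]-O)*1e3).round(1),'z',round(p[2]*1e3,1),'t',s['time'],'F',np.round(s['ft_force'],1),'w',round(s['grip_width'],3))
    print('d tool',(M.inv().apply(tgt-p)*1e3).round(1),'rot',np.degrees((M.inv()*R.from_matrix(G)).as_rotvec()).round(2))
E
python3 -c "
from h import *
go(-117,-111,250)"
```

```text
board now [-317.3 -701.8] z 221.6 t 0.1 F [ 1.6 -0.2 -0.8] w 1.003
d tool [ 424.1 -457.6  -27.7] rot [-9.00e-02 -5.00e-02 -6.59e+01]
```

```bash
python3 -m handwheel '[{"z":-0.03},{"z":-0.06},{"x":0.02,"y":-0.02,"z":-0.08,"wz":-5},{"x":0.045,"y":-0.048,"z":-0.08,"wz":-11},{"x":0.07,"y":-0.076,"z":-0.08,"wz":-18},{"x":0.097,"y":-0.105,"z":-0.08,"wz":-25},{"x":0.124,"y":-0.134,"z":-0.08,"wz":-32},{"x":0.151,"y":-0.163,"z":-0.08,"wz":-38},{"x":0.178,"y":-0.192,"z":-0.08,"wz":-44},{"x":0.205,"y":-0.221,"z":-0.08,"wz":-50}]' 0 20; python3 -c "
from h import *
go(-117,-111,150)"
```

```text
board now [-317.3 -701.8] z 221.6 t 0.1 F [ 1.6 -0.2 -0.8] w 1.003
d tool [ 424.1 -457.4   72.3] rot [-9.00e-02 -5.00e-02 -6.59e+01]invalid input at $[0]: expected keys x, y, z, wx, wy, wz
```

```bash
python3 -m handwheel '[{"x":0,"y":0,"z":-0.03,"wx":0,"wy":0,"wz":0},{"x":0,"y":0,"z":-0.06,"wx":0,"wy":0,"wz":0},{"x":0.02,"y":-0.02,"z":-0.08,"wx":0,"wy":0,"wz":-5},{"x":0.045,"y":-0.048,"z":-0.08,"wx":0,"wy":0,"wz":-11},{"x":0.07,"y":-0.076,"z":-0.08,"wx":0,"wy":0,"wz":-18},{"x":0.097,"y":-0.105,"z":-0.08,"wx":0,"wy":0,"wz":-25},{"x":0.124,"y":-0.134,"z":-0.08,"wx":0,"wy":0,"wz":-32},{"x":0.151,"y":-0.163,"z":-0.08,"wx":0,"wy":0,"wz":-38},{"x":0.178,"y":-0.192,"z":-0.08,"wx":0,"wy":0,"wz":-44},{"x":0.205,"y":-0.221,"z":-0.08,"wx":0,"wy":0,"wz":-50}]' 0 20; python3 -c "
from h import *
go(-117,-111,150)"
```

```text
time: 0.93
position: [0.3577, -0.3112, 0.3022]
tool_rot: [-2.516, -1.88, 0.001]
ft_force: [1.3, -0.2, 0.0]
grip_width: 0.323
grip_force: 0.0
board now [-220.1 -414.8] z 302.2 t 0.9333 F [ 1.3 -0.2  0. ] w 0.323
d tool [320.4  17.6 152.1] rot [ -0.03   0.   -15.61]
```

```bash
python3 -m handwheel '[{"x":0.032,"y":0.002,"z":0,"wx":0,"wy":0,"wz":-3},{"x":0.065,"y":0.004,"z":0.01,"wx":0,"wy":0,"wz":-6},{"x":0.1,"y":0.006,"z":0.025,"wx":0,"wy":0,"wz":-9},{"x":0.135,"y":0.008,"z":0.04,"wx":0,"wy":0,"wz":-12},{"x":0.17,"y":0.01,"z":0.06,"wx":0,"wy":0,"wz":-15.6},{"x":0.205,"y":0.012,"z":0.08,"wx":0,"wy":0,"wz":-15.6},{"x":0.24,"y":0.014,"z":0.1,"wx":0,"wy":0,"wz":-15.6},{"x":0.275,"y":0.016,"z":0.12,"wx":0,"wy":0,"wz":-15.6},{"x":0.305,"y":0.017,"z":0.14,"wx":0,"wy":0,"wz":-15.6},{"x":0.32,"y":0.018,"z":0.152,"wx":0,"wy":0,"wz":-15.6}]' ; python3 -c "
from h import *
go(-117,-111,33)"
```

```text
time: 1.77
position: [0.4665, -0.0074, 0.1487]
tool_rot: [-2.236, -2.203, -0.0]
ft_force: [-0.2, -0.6, 1.0]
grip_width: 0.004
grip_force: 0.0
board now [-115.9 -109.5] z 148.7 t 1.7667 F [-0.2 -0.6  1. ] w 0.004
d tool [ -1.7  -0.9 115.7] rot [-0.1  -0.1  -0.01]
```

```bash
python3 -m handwheel '[{"x":-0.001,"y":-0.003,"z":0.03,"wx":0,"wy":0,"wz":0},{"x":-0.001,"y":-0.003,"z":0.06,"wx":0,"wy":0,"wz":0},{"x":-0.001,"y":-0.003,"z":0.085,"wx":0,"wy":0,"wz":0},{"x":-0.001,"y":-0.003,"z":0.105,"wx":0,"wy":0,"wz":0},{"x":-0.001,"y":-0.003,"z":0.115,"wx":0,"wy":0,"wz":0},{"x":-0.001,"y":-0.003,"z":0.115,"wx":0,"wy":0,"wz":0}]' ; python3 -c "
from h import *
go(-75,-111,33)
snap('top','top1');a=snap('wrist','w1')
print(a['K'],a['hand_eye'].round(3))"
```

```text
time: 2.27
position: [0.462, -0.0127, 0.0334]
tool_rot: [-2.24, -2.196, 0.004]
ft_force: [-0.5, 0.6, -0.1]
grip_width: 0.007
grip_force: 0.0
board now [-120.4 -114.8] z 33.4 t 2.2667 F [-0.5  0.6 -0.1] w 0.007
d tool [ 4.  45.3  0.1] rot [-0.28 -0.06 -0.28]
[[309.70691629   0.         317.48824441]
 [  0.         309.70691629 203.74125514]
 [  0.           0.           1.        ]] [[ 0.    -0.964 -0.266  0.071]
 [ 1.     0.    -0.    -0.   ]
 [ 0.    -0.266  0.964 -0.164]
 [ 0.     0.     0.     1.   ]]
```

View pics/w1.png

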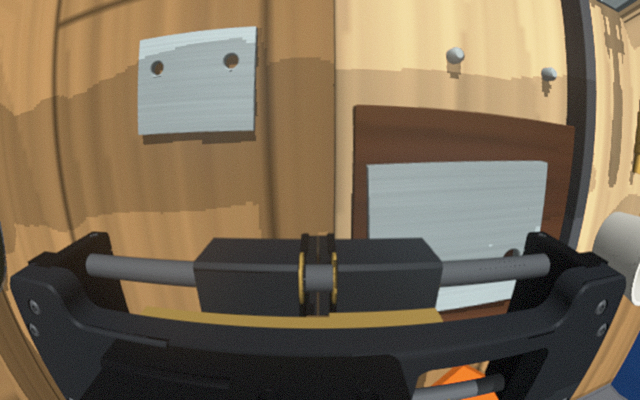

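The wrist view shows the shut fingers at col 318, left of the plate edge (col 368). The strip, pins (455,57) and (549,75), and fence (col 575) lie as expected. Next I push towards the fence.

```bash
python3 -m handwheel '[{"x":0.002,"y":0.005,"z":0,"wx":0,"wy":0,"wz":0},{"x":0.004,"y":0.009,"z":0,"wx":0,"wy":0,"wz":0},{"x":0.004,"y":0.013,"z":0,"wx":0,"wy":0,"wz":0},{"x":0.004,"y":0.017,"z":0,"wx":0,"wy":0,"wz":0},{"x":0.004,"y":0.021,"z":0,"wx":0,"wy":0,"wz":0},{"x":0.004,"y":0.025,"z":0,"wx":0,"wy":0,"wz":0},{"x":0.004,"y":0.029,"z":0,"wx":0,"wy":0,"wz":0},{"x":0.004,"y":0.033,"z":0,"wx":0,"wy":0,"wz":0},{"x":0.004,"y":0.036,"z":0,"wx":0,"wy":0,"wz":0},{"x":0.004,"y":0.036,"z":0,"wx":0,"wy":0,"wz":0}]' ; python3 -c "
from h import *
go(-75,-111,33)"
```

```text
time: 3.2
position: [0.4987, -0.0095, 0.0357]
tool_rot: [-2.241, -2.197, 0.006]
ft_force: [-6.7, 0.1, 8.5]
grip_width: 0.0
grip_force: 4.7
board now [ -83.6 -111. ] z 35.7 t 3.2 F [-6.7  0.1  8.5] w 0.0
d tool [0.1 8.6 2.7] rot [-0.27  0.03 -0.29]
```

```bash
python3 - <<'E'
from h import *
b=snap('side','side2');a=snap('top','top2');w=snap('wrist','w2')
s=cv2.resize(b['image'][180:235,285:365],(400,275),interpolation=2)
t=cv2.resize(a['image'][170:245,270:360],(400,333),interpolation=2)
ww=cv2.resize(w['image'],(640,400))[0:330]
o=np.zeros((600,800,3),np.uint8);o[:275,:400]=s;o[:333,400:]=t;o[335:585,:480]=cv2.resize(ww,(480,250))
cv2.imwrite('pics/m2.png',o[:,:,::-1])
E
```

```text
(no output)
```

View pics/m2.png

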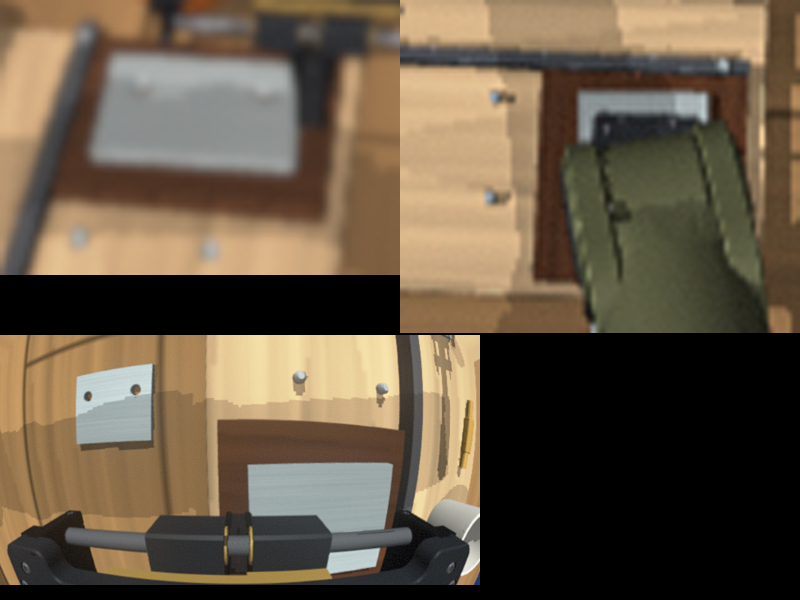

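The plate has moved about 20 mm towards the fence (the gap in the top view is now small), but the fingertip was lifted 2 mm. I'll back off, drop lower and push on.

```bash
python3 -m handwheel '[{"x":0,"y":-0.004,"z":0,"wx":0,"wy":0,"wz":0},{"x":0,"y":-0.006,"z":0.001,"wx":0,"wy":0,"wz":0},{"x":0,"y":-0.006,"z":0.0025,"wx":0,"wy":0,"wz":0},{"x":0,"y":-0.006,"z":0.0025,"wx":0,"wy":0,"wz":0}]' ; python3 -c "
from h import *
go(-75,-111,31)"
```

```text
time: 3.68
position: [0.4941, -0.0097, 0.0327]
tool_rot: [2.244, 2.199, -0.0]
ft_force: [0.7, 0.1, -0.6]
grip_width: 0.005
grip_force: 0.0
board now [ -88.2 -111.4] z 32.7 t 3.6833 F [ 0.7  0.1 -0.6] w 0.005
d tool [ 0.4 13.2  1.7] rot [-0.    0.01 -0.31]
```

```bash
python3 -m handwheel '[{"x":0,"y":0,"z":0.002,"wx":0,"wy":0,"wz":0},{"x":0,"y":0.003,"z":0.002,"wx":0,"wy":0,"wz":0},{"x":0,"y":0.006,"z":0.002,"wx":0,"wy":0,"wz":0},{"x":0,"y":0.008,"z":0.002,"wx":0,"wy":0,"wz":0},{"x":0,"y":0.01,"z":0.002,"wx":0,"wy":0,"wz":0},{"x":0,"y":0.012,"z":0.002,"wx":0,"wy":0,"wz":0}]' ; python3 -c "
from h import *
go(-75,-111,31)"
```

```text
time: 4.18
position: [0.5052, -0.0096, 0.0306]
tool_rot: [-2.242, -2.198, 0.003]
ft_force: [-4.0, 1.0, 1.2]
grip_width: 0.005
grip_force: 2.1
board now [ -77.2 -111.1] z 30.6 t 4.1833 F [-4.   1.   1.2] w 0.005
d tool [ 0.1  2.2 -0.4] rot [-0.16  0.   -0.29]
```

Clean push now (4 N sideways). Continue until the fence stops it.

```bash
python3 -m handwheel '[{"x":0,"y":0.002,"z":0,"wx":0,"wy":0,"wz":0},{"x":0,"y":0.004,"z":0,"wx":0,"wy":0,"wz":0},{"x":0,"y":0.005,"z":0,"wx":0,"wy":0,"wz":0}]' ; python3 -m handwheel '[{"x":0,"y":0.001,"z":0,"wx":0,"wy":0,"wz":0},{"x":0,"y":0.002,"z":0,"wx":0,"wy":0,"wz":0},{"x":0,"y":0.003,"z":0,"wx":0,"wy":0,"wz":0}]'; python3 -c "
from h import *
go(-75,-111,31)
w=snap('wrist','w3')"
```

```text
time: 4.43
position: [0.5115, -0.01, 0.0308]
tool_rot: [2.244, 2.199, 0.0]
ft_force: [-2.5, 0.9, -0.4]
grip_width: 0.005
grip_force: 1.2
time: 4.68
position: [0.5142, -0.01, 0.0309]
tool_rot: [-2.244, -2.199, 0.0]
ft_force: [-2.3, 0.0, -1.3]
grip_width: 0.007
grip_force: 1.3
board now [ -68.2 -111.3] z 30.9 t 4.6833 F [-2.3  0.  -1.3] w 0.007
d tool [ 0.3 -6.8 -0.1] rot [-0.01  0.   -0.3 ]
```

View pics/w3.png

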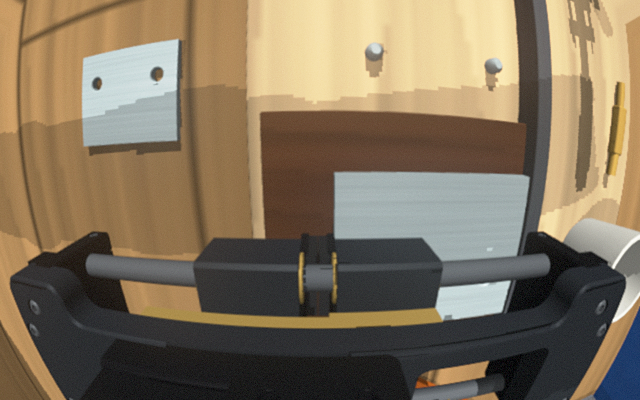

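The plate's right edge (col 528) is practically at the fence (col 527-530), with a slight skew left. A bit more.

```bash
python3 -m handwheel '[{"x":0,"y":0.001,"z":0,"wx":0,"wy":0,"wz":0},{"x":0,"y":0.002,"z":0,"wx":0,"wy":0,"wz":0},{"x":0,"y":0.003,"z":0,"wx":0,"wy":0,"wz":0},{"x":0,"y":0.004,"z":0,"wx":0,"wy":0,"wz":0}]'; python3 -m handwheel '[{"x":0,"y":0.001,"z":0,"wx":0,"wy":0,"wz":0},{"x":0,"y":0.002,"z":0,"wx":0,"wy":0,"wz":0},{"x":0,"y":0.002,"z":0,"wx":0,"wy":0,"wz":0}]'
```

```text
time: 5.07
position: [0.5145, -0.01, 0.0306]
tool_rot: [-2.24, -2.196, 0.01]
ft_force: [-13.1, 0.2, 8.8]
grip_width: 0.004
grip_force: 6.8
time: 5.32
position: [0.5145, -0.01, 0.0303]
tool_rot: [-2.238, -2.194, 0.015]
ft_force: [-16.7, 0.3, 11.5]
grip_width: 0.005
grip_force: 8.3
```

```bash
python3 -m handwheel '[{"x":0,"y":-0.008,"z":0,"wx":0,"wy":0,"wz":0},{"x":0,"y":-0.014,"z":0,"wx":0,"wy":0,"wz":0},{"x":0,"y":-0.014,"z":-0.03,"wx":0,"wy":0,"wz":0},{"x":0,"y":-0.014,"z":-0.05,"wx":0,"wy":0,"wz":0},{"x":0,"y":-0.014,"z":-0.05,"wx":0,"wy":0,"wz":0}]'; python3 -c "
from h import *
go(-5,-184,80)
go(-5,-184,31)"
```

```text
time: 5.73
position: [0.5107, -0.0099, 0.0858]
tool_rot: [2.238, 2.193, 0.01]
ft_force: [1.0, -0.4, -0.1]
grip_width: 0.011
grip_force: 0.0
board now [ -71.7 -111.3] z 85.8 t 5.7333 F [ 1.  -0.4 -0.1] w 0.011
d tool [-72.4  67.    6.6] rot [ 0.61  0.08 -0.31]
board now [ -71.7 -111.3] z 85.8 t 5.7333 F [ 1.  -0.4 -0.1] w 0.011
d tool [-72.3  66.5  55.6] rot [ 0.61  0.08 -0.31]
```

```bash
python3 -m handwheel '[{"x":-0.015,"y":0.014,"z":0,"wx":0,"wy":0,"wz":-0.3},{"x":-0.035,"y":0.033,"z":0,"wx":0,"wy":0,"wz":-0.3},{"x":-0.055,"y":0.05,"z":0,"wx":0,"wy":0,"wz":-0.3},{"x":-0.072,"y":0.062,"z":0.002,"wx":0,"wy":0,"wz":-0.3},{"x":-0.073,"y":0.066,"z":0.005,"wx":0,"wy":0,"wz":-0.3},{"x":-0.073,"y":0.066,"z":0.005,"wx":0,"wy":0,"wz":-0.3}]' 0.06; python3 - <<'E'
from h import *
go(-5,-184,31)
w=snap('wrist','w4');a=snap('top','top4')
o=np.zeros((600,640,3),np.uint8);o[:400]=w['image'];o[400:,:300]=cv2.resize(a['image'][165:245,260:380],(300,200),interpolation=2)
cv2.imwrite('pics/m4.png',o[:,:,::-1])
E
```

```text
time: 6.23
position: [0.5717, -0.0855, 0.0753]
tool_rot: [2.241, 2.202, 0.002]
ft_force: [-0.2, -0.4, 0.1]
grip_width: 0.374
grip_force: 0.0
board now [  -9.6 -185.9] z 75.3 t 6.2333 F [-0.2 -0.4  0.1] w 0.374
d tool [ 1.9  4.5 44.3] rot [ 0.06 -0.03 -0.16]
```

View pics/m4.png

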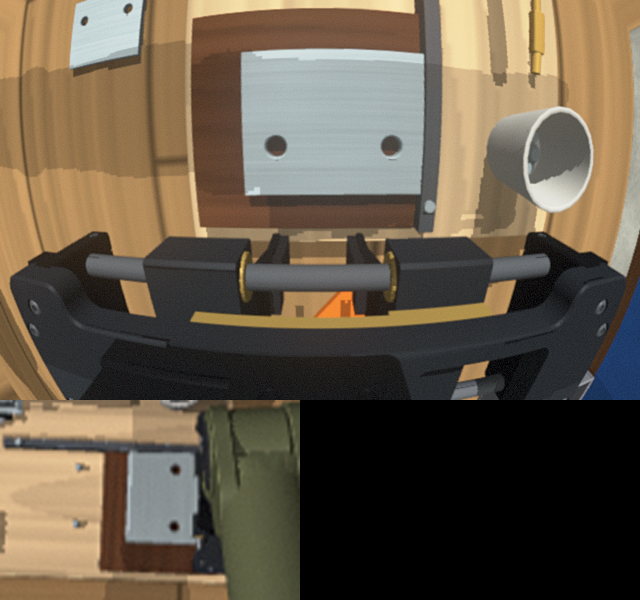

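The plate lies square against the fence (right edge at col 422, fence at 422-425), with the fingers behind its near edge. Descend.

```bash
python3 -m handwheel '[{"x":0,"y":0.003,"z":0.015,"wx":0,"wy":0,"wz":0},{"x":0,"y":0.004,"z":0.03,"wx":0,"wy":0,"wz":0},{"x":0,"y":0.004,"z":0.04,"wx":0,"wy":0,"wz":0},{"x":0,"y":0.004,"z":0.044,"wx":0,"wy":0,"wz":0},{"x":0,"y":0.004,"z":0.044,"wx":0,"wy":0,"wz":0}]'; python3 - <<'E'
from h import *
go(-5,-169,31)
E
```

```text
time: 6.75
position: [0.5736, -0.0833, 0.0308]
tool_rot: [-2.235, -2.205, 0.002]
ft_force: [-1.2, -0.1, -0.3]
grip_width: 0.68
grip_force: 0.0
board now [  -7.7 -183.7] z 30.8 t 6.75 F [-1.2 -0.1 -0.3] w 0.68
d tool [14.7  2.7 -0.2] rot [-0.13 -0.03  0.07]
```

```bash
python3 -m handwheel '[{"x":0.006,"y":0,"z":0,"wx":0,"wy":0,"wz":0},{"x":0.011,"y":0,"z":0,"wx":0,"wy":0,"wz":0},{"x":0.016,"y":0,"z":0,"wx":0,"wy":0,"wz":0},{"x":0.021,"y":0.0005,"z":0,"wx":0,"wy":0,"wz":0},{"x":0.026,"y":0.0005,"z":0,"wx":0,"wy":0,"wz":0},{"x":0.031,"y":0.0005,"z":0,"wx":0,"wy":0,"wz":0},{"x":0.036,"y":0.001,"z":0,"wx":0,"wy":0,"wz":0},{"x":0.041,"y":0.001,"z":0,"wx":0,"wy":0,"wz":0},{"x":0.046,"y":0.001,"z":0,"wx":0,"wy":0,"wz":0},{"x":0.05,"y":0.001,"z":0,"wx":0,"wy":0,"wz":0}]'; python3 - <<'E'
from h import *
go(-5,-75,31)
E
```

```text
time: 7.58
position: [0.576, -0.0364, 0.0326]
tool_rot: [2.238, 2.202, -0.005]
ft_force: [-1.9, -6.5, 2.6]
grip_width: 0.691
grip_force: 3.1
board now [  -6.  -136.8] z 32.6 t 7.5833 F [-1.9 -6.5  2.6] w 0.691
d tool [61.8  1.   1.3] rot [-0.06  0.22 -0.06]
```

```bash
python3 -m handwheel '[{"x":0.005,"y":0,"z":0.001,"wx":0,"wy":0,"wz":0},{"x":0.01,"y":0,"z":0.001,"wx":0,"wy":0,"wz":0},{"x":0.015,"y":0,"z":0.001,"wx":0,"wy":0,"wz":0},{"x":0.02,"y":0.0005,"z":0.001,"wx":0,"wy":0,"wz":0},{"x":0.025,"y":0.0005,"z":0.001,"wx":0,"wy":0,"wz":0},{"x":0.03,"y":0.0005,"z":0.001,"wx":0,"wy":0,"wz":0},{"x":0.035,"y":0.001,"z":0.001,"wx":0,"wy":0,"wz":0},{"x":0.04,"y":0.001,"z":0.001,"wx":0,"wy":0,"wz":0},{"x":0.045,"y":0.001,"z":0.001,"wx":0,"wy":0,"wz":0},{"x":0.05,"y":0.001,"z":0.001,"wx":0,"wy":0,"wz":0}]'; python3 - <<'E'
from h import *
go(-5,-75,31)
w=snap('wrist','w5')
E
```

```text
time: 8.42
position: [0.5774, 0.0126, 0.0315]
tool_rot: [2.238, 2.201, -0.008]
ft_force: [-3.7, -7.0, 5.3]
grip_width: 0.688
grip_force: 3.8
board now [ -5.2 -87.8] z 31.5 t 8.4167 F [-3.7 -7.   5.3] w 0.688
d tool [12.8  0.2  0.5] rot [-0.11  0.3  -0.09]
```

View pics/w5.png

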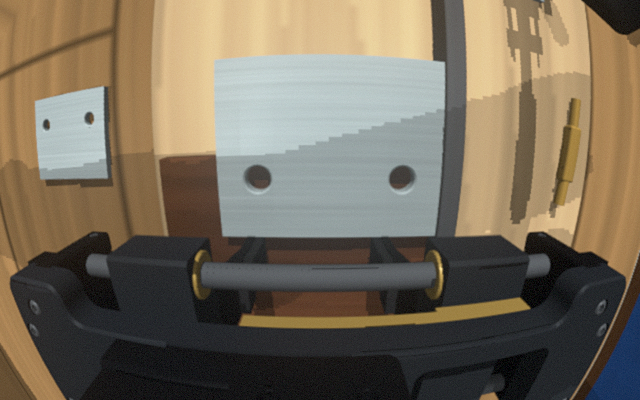

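The plate is square, its right edge along the fence (col 443), with both fingers behind it at cols 250 and 385. Keep pushing, more slowly near the pins.

```bash
python3 -m handwheel '[{"x":0.004,"y":0,"z":0,"wx":0,"wy":0,"wz":0},{"x":0.008,"y":0,"z":0,"wx":0,"wy":0,"wz":0},{"x":0.012,"y":0,"z":0,"wx":0,"wy":0,"wz":0},{"x":0.016,"y":0.0005,"z":0,"wx":0,"wy":0,"wz":0},{"x":0.02,"y":0.0005,"z":0,"wx":0,"wy":0,"wz":0},{"x":0.023,"y":0.0005,"z":0,"wx":0,"wy":0,"wz":0},{"x":0.026,"y":0.0005,"z":0,"wx":0,"wy":0,"wz":0},{"x":0.028,"y":0.0005,"z":0,"wx":0,"wy":0,"wz":0},{"x":0.03,"y":0.0005,"z":0,"wx":0,"wy":0,"wz":0}]'; python3 -c "
from h import *
go(-5,-42,31)
"
python3 -m handwheel '[{"x":0.001,"y":0,"z":0,"wx":0,"wy":0,"wz":0},{"x":0.002,"y":0,"z":0,"wx":0,"wy":0,"wz":0},{"x":0.003,"y":0,"z":0,"wx":0,"wy":0,"wz":0},{"x":0.004,"y":0,"z":0,"wx":0,"wy":0,"wz":0},{"x":0.005,"y":0,"z":0,"wx":0,"wy":0,"wz":0},{"x":0.006,"y":0,"z":0,"wx":0,"wy":0,"wz":0},{"x":0.007,"y":0,"z":0,"wx":0,"wy":0,"wz":0},{"x":0.008,"y":0,"z":0,"wx":0,"wy":0,"wz":0}]'
python3 - <<'E'
from h import *
go(-5,-42,31)
w=snap('wrist','w6');s=snap('side','s6')
o=np.zeros((600,640,3),np.uint8);o[:320]=w['image'][:320];o[320:,:]=cv2.resize(s['image'][180:250,250:410],(640,280),interpolation=2)
cv2.imwrite('pics/m6.png',o[:,:,::-1])
E
```

```text
time: 9.22
position: [0.5785, 0.0441, 0.0311]
tool_rot: [2.238, 2.203, -0.005]
ft_force: [-1.2, -5.1, 0.9]
grip_width: 0.69
grip_force: 2.5
board now [ -4.7 -56.2] z 31.1 t 9.2167 F [-1.2 -5.1  0.9] w 0.69
d tool [14.2 -0.3  0.1] rot [-0.08  0.17 -0.05]
time: 9.88
position: [0.5786, 0.0522, 0.031]
tool_rot: [2.238, 2.203, -0.005]
ft_force: [-2.5, -6.4, 1.7]
grip_width: 0.692
grip_force: 2.7
board now [ -4.7 -48.2] z 31.0 t 9.8833 F [-2.5 -6.4  1.7] w 0.692
d tool [ 6.2 -0.3  0. ] rot [-0.09  0.15 -0.05]
```

View pics/m6.png

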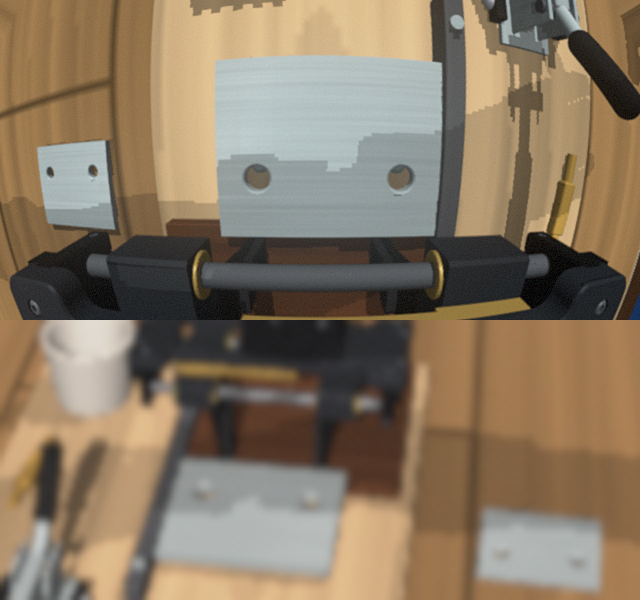

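The plate is over the pins, holes at (257,178) and (400,178), perhaps 1-2 mm off the fence. Inch on.

```bash
python3 -m handwheel '[{"x":0.001,"y":0.0005,"z":0,"wx":0,"wy":0,"wz":0},{"x":0.0015,"y":0.001,"z":0,"wx":0,"wy":0,"wz":0},{"x":0.002,"y":0.001,"z":0,"wx":0,"wy":0,"wz":0},{"x":0.0025,"y":0.0015,"z":0,"wx":0,"wy":0,"wz":0},{"x":0.003,"y":0.002,"z":0,"wx":0,"wy":0,"wz":0},{"x":0.0035,"y":0.002,"z":0,"wx":0,"wy":0,"wz":0},{"x":0.004,"y":0.002,"z":0,"wx":0,"wy":0,"wz":0}]'
python3 - <<'E'
from h import *
snap('wrist','w7')
E
python3 -m handwheel '[{"x":0.0005,"y":0,"z":0,"wx":0,"wy":0,"wz":0},{"x":0.001,"y":0,"z":0,"wx":0,"wy":0,"wz":0},{"x":0.0015,"y":0,"z":0,"wx":0,"wy":0,"wz":0},{"x":0.002,"y":0,"z":0,"wx":0,"wy":0,"wz":0},{"x":0.0025,"y":0,"z":0,"wx":0,"wy":0,"wz":0}]'
python3 - <<'E'
from h import *
go(-5,-42,31)
a=load('w7')
w=snap('wrist','w8')
o=np.vstack([a['image'][30:260,180:500],w['image'][30:260,180:500]])
cv2.imwrite('pics/m8.png',o[:,:,::-1])
E
```

```text
time: 10.57
position: [0.5815, 0.0584, 0.0312]
tool_rot: [-2.237, -2.206, -0.001]
ft_force: [-0.1, 0.9, -0.2]
grip_width: 0.691
grip_force: 0.0
time: 11.03
position: [0.5813, 0.0603, 0.031]
tool_rot: [2.238, 2.205, -0.0]
ft_force: [0.0, 0.5, 0.0]
grip_width: 0.689
grip_force: 0.0
board now [ -2.1 -40.1] z 31.0 t 11.0333 F [0.  0.5 0. ] w 0.689
d tool [-1.9 -2.9  0. ] rot [-0.    0.01  0.  ]
```

View pics/m8.png

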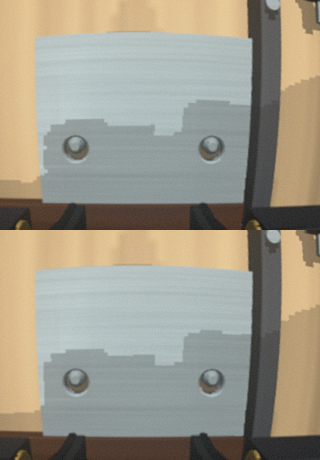

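Both pins show in the holes, at crop positions (75,147) and (211,147), and the fingers no longer feel the plate, so it has dropped. I'll retract straight up and check that it lies flat.

```bash
python3 -m handwheel '[{"x":-0.004,"y":-0.002,"z":-0.01,"wx":0,"wy":0,"wz":0},{"x":-0.02,"y":-0.01,"z":-0.04,"wx":0,"wy":0,"wz":0},{"x":-0.05,"y":-0.02,"z":-0.07,"wx":0,"wy":0,"wz":0},{"x":-0.085,"y":-0.04,"z":-0.09,"wx":0,"wy":0,"wz":0},{"x":-0.12,"y":-0.06,"z":-0.11,"wx":0,"wy":0,"wz":0},{"x":-0.15,"y":-0.075,"z":-0.12,"wx":0,"wy":0,"wz":0},{"x":-0.17,"y":-0.08,"z":-0.12,"wx":0,"wy":0,"wz":0},{"x":-0.17,"y":-0.08,"z":-0.12,"wx":0,"wy":0,"wz":0}]'
python3 - <<'E'
from h import *
t=snap('top','t9');s=snap('side','s9')
o=np.zeros((600,800,3),np.uint8)
o[:,:400]=0;o[:300,:400]=cv2.resize(t['image'][140:242,230:366],(400,300),interpolation=2)
o[:300,400:]=cv2.resize(load('top0')['image'][140:242,230:366],(400,300),interpolation=2)
o[300:,:]=cv2.resize(s['image'][190:265,240:440],(800,300),interpolation=2)
cv2.imwrite('pics/m9.png',o[:,:,::-1])
# plate outline at expected seated top height
im=np.ascontiguousarray(t['image'][:,:,::-1]);hsv=cv2.cvtColor(im,cv2.COLOR_BGR2HSV)
m=((hsv[...,1]<45)&(hsv[...,2]>110)).astype(np.uint8);n,l,st,c=cv2.connectedComponentsWithStats(m)
for i in range(1,n):
    if st[i][4]>600 and 260<c[i][0]<340 and 185<c[i][1]<235:
        ct=max(cv2.findContours((l==i).astype(np.uint8),0,2)[0],key=cv2.contourArea); r=cv2.minAreaRect(ct)
        print(st[i],[(C@(onz(t,p,.026)[:2]-O)*1e3).round(1) for p in cv2.boxPoints(r)])
E
```

```text
time: 11.75
position: [0.4973, -0.1157, 0.1528]
tool_rot: [2.245, 2.191, -0.004]
ft_force: [0.0, -0.7, -0.9]
grip_width: 0.689
grip_force: 0.0
[ 271  184   31   38 1042] [array([-59.6,  62.7]), array([61.6, 63.9]), array([ 61.1, -33.5]), array([-60.4, -33.3])]
```

View pics/m9.png

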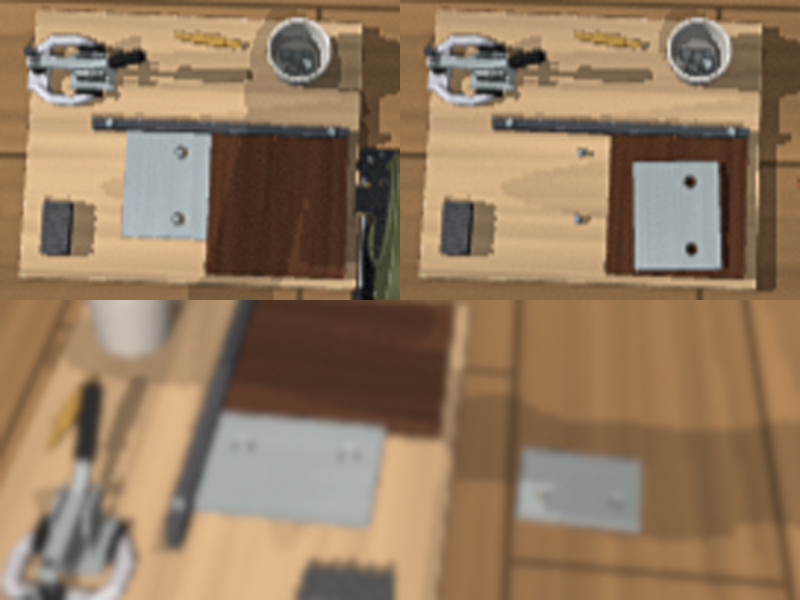

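The plate is seated: pins show in both holes, its outline at z 26 mm runs x -60 to 61 and y -33 to 63 (expected -60 to 60 and -32 to 64), and everything else is where it was.

```bash
python3 -c "
from bench import ctrl
print(ctrl.close_job())"
```

```text
the job is handed in; nothing more can be done
None
```

I pushed the plate off its strip along the fence until it dropped over both pins; the final camera check agreed with it lying flat, nothing else on the board had moved, and I handed the job in after about 12 s of robot time.

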